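# Load the end-drilling jig and hold its cover down

### The job

Get the drilling jig ready: take the thinner of the two steel rods out of its wooden stand and slide it all the way down into the jig's bore, then fit the jig cover over the locating pin, its drill bush above the rod, and press it down against the spring collar until it is seated on the post. Finish while still holding the cover pressed fully home, for it rises again if let go; leave the thicker rod and everything else where they are.

Things in the scene. Friction and masses are not known exactly. Their poses are not given: they have to be found in the camera images.
- jig: End-drilling jig of dark steel, fixed. Base plate 74 (x) x 126 (y) x 12 mm; on it a round post 48 mm across, top 75 mm above the bench, and beside it, 56 mm away towards +y (axis to axis), a square block 44 x 44 mm with the bore, top 55 mm above the bench. Origin: on the bench under the post's axis; z up.
- jig_pin (a point): Tip of the bright locating pin that stands in the middle of the post's top: 12 mm thick, with a tapered tip, 16 mm tall above the post; the tip is 91 mm above the bench. Axes as the jig's.
- jig_bore (a point): Centre of the mouth of the upright round bore in the jig's block, 55 mm above the bench: 20 mm wide, 3 mm chamfer, 43 mm deep. The rod has 1 mm of play all round and slides down by its own weight; home, it stands 17 mm out (top 72 mm above the bench, 3 mm below the seated cover). Axes as the jig's; fingers that close along the jig's x stay clear of the post.
- spring_collar (a joint): Steel ring 30 mm across round the foot of the locating pin, on a spring. 0 = up (5 mm above the post's top, the pin 11 mm above the ring), 0.005 m = flush with the post's top. It pushes with 5 N when up, 9.5 N when flush, and so lifts the cover again when that is let go.
- rod_center (a point): Centre (half-way up, on the axis) of the thinner, loose round steel rod, 18 mm in diameter, 60 mm long, both ends chamfered 3 mm, standing upright in one of the two holes of the wooden stand, 0.1 to 0.16 kg. z along the rod. As it stands, its top is 66 mm above the bench.
- thick_rod_center (a point): Centre of the thicker steel rod, 25 mm in diameter, 60 mm long, standing in the other hole of the stand, 60 mm beside the thinner one. It does not fit the bore; leave it in the stand.
- stand: Wooden stand, fixed, 50 (x) x 120 (y) x 20 mm, with two holes 28 mm wide and 14 mm deep, 30 mm to either side of its middle along y; the rods stand loosely in them. Origin under its middle.
- cover_knob (a point): Centre of the upright grip of the loose aluminium jig cover (0.2 to 0.3 kg). The grip is a steel block 20 (x) x 30 (y) mm, 36 mm tall, to be pinched across x; this point is 42 mm above the cover's underside, 16 mm below the grip's top and 20 mm above the hub it stands on. z up.
- cover_hole (a point): Centre of the mouth of the blind locating hole in the cover's underside, straight below the grip: 14 mm wide with a 3 mm chamfer, 18 mm deep. This point lies on the plane of the underside, which rests on the bench at the start and is 75 mm above it when the cover is seated, 80 mm when it only lies on the spring collar. Axes as the grip's.
- cover_bush (a point): Point on the cover's underside below its drill bush (a steel ring 20 mm across on top), 56 mm from the locating hole towards +y; it belongs over the bore. The cover is a bar 140 mm long along y (60 mm to -y of the grip, 80 mm to +y), 44 to 46 mm wide, 12 mm thick, with a hub 22 mm high under the grip; it lies underside down.
- white_box: closed white plastic parts box, 65 x 105 x 30 mm; bystander. Origin under its middle.
- plug_a: spark plug lying on the bench, 24 x 65 x 20 mm; bystander. Origin under its middle.
- plug_b: another spark plug, lying farther back, 24 x 65 x 20 mm; bystander. Origin under its middle.
- big_nut: hex nut, 26 x 23 x 11 mm; bystander. Origin under its middle.
- spanner: small spanner lying flat in front of the jig, 23 x 136 x 6 mm; bystander. Origin under its middle.

How it is judged:
By the outcome, as a careful person would: the job done as asked, in the order asked, and still so for the second after the job is handed in, while the arm keeps its last pose, push and grip.
It also fails if it takes over 54 s, if anything falls off the work surface, if the arm or the gripper's body presses on something with over 40 N, if the wrist force passes 120 N, or if a joint passes its speed limit or range.

### The arm

A 7-joint arm with a two-finger parallel gripper is mounted at the origin on a cart in front of the work surface, level with it; the furniture and walls round the work are solid. World frame = base frame: x ahead of the robot, y to its left, z up, the work surface at z = 0. Lengths are in m, angles in rad, forces in N, time in s.
With the tool pointing down it reaches from about 0.425 to 0.925 m from the base axis. Payload 6.8 kg.
Tool frame: the origin (TCP) lies at the very end of the fingers, on their centre line; the grasp point (between the pads) lies 19 mm behind it; z points along the fingers, y is the line along which they close (so a half turn about z gives the same grasp; the last joint's range is limited). The gripper opens to 85 mm and grips with 20 to 120 N. Pads are 22 mm wide; open, the fingers measure 114 mm over their backs; the gripper's body (76 mm by 85 mm) begins 54 mm behind the grasp point. The pads swing forward as they close: fully open they stand 13 mm farther back than shut.
Start: joints at [1.079, 0.477, 0.022, 1.555, -0.011, 1.109, -0.083], TCP at [0.253, -0.626, 0.231] pointing down, gripper open.
Joint ranges: [-2.96, 2.96], [-0.34, 2.1], [-1.41, 1.46], [0.24, 2.44], [-1.37, 4.51], [0.17, 1.92], [-2.96, 2.96]. Speed limits (rad/s): [2.39, 2.39, 3.14, 3.14, 3.14, 3.14, 3.14].

### API

Orientations are given as a rotation vector (axis times angle).
In Python, from bench import get_obs, viewer, r gives the robot as it stands. The module is installed in compiled form; this text tells all that it offers.
- The arm moves only by the tool play_rows, never from a script. Its argument "commands" is a list that holds one entry, the list of rows, each a list of 5 numbers: the gripper's target within -1 to 1 (shut at 1, half-way at 0, fully open at -1), then the shift along the tool's x, y, z scaled (see below), then the turn about the tool's z scaled (see below). A call has 1 to 12 rows; each row is the pose to reach, as a shift and turn from the pose commanded when the call began, along the tool's axes at that moment; what a row does not reach only later rows make up. The controller multiplies each number of a shift by 0.2 m and each number of a turn by pi/2 rad. A row lasts 1/12 s, in which the tool goes at most 41.7 mm and 7.16 degrees, less where a joint would pass 70% of its speed; a pose out of reach is approached as far as the arm can. A call with a number of a shift or a turn outside -1 to 1 is refused whole. A call with a gripper value outside its range is refused whole. The fingers move at their own pace and stop on an object; "grip_force" is the grip in N (left out, the last holds). Time passes only in rows, so rows that repeat a pose let the fingers close. It gives the time, the measured TCP pose, the force, the opening and the grip force at its end, in the units of the state.
- get_obs(): the state, without advancing time (a new reading comes with each control period).
- viewer.grab_frame(name): name is "scene" or "side" or "wrist"; returns a dict with "pixels" (384x512x3 uint8, red, green, blue), "fovy" (degrees; the focal length in pixels is half the picture's height over the tangent of half this angle, whatever the lens; pixels are square), "cx", "cy" (the principal point, pixels), "world_to_cam" (4x4, takes a point from world to camera coordinates); the wrist camera has in their place "hand_eye" (4x4, takes a point from camera to tool coordinates, whose origin is the TCP and whose axes are the flange's). Camera axes: x right, y up, looking along -z (the intrinsics and any distortion apply to the point x, -y, -z); pixel columns grow to the right and rows downward; lengths in m; the calibration is good to about 2 mm. A picture is of the moment at which its call begins: read the wrist's pose just before it. There is no depth.
- r.hand_in(): hands the job in; it is judged then, once.
Trained networks look in a picture, given as the dict that the camera call returned (one of the last four; its "shot" number tells which), for a name from the list of things; names that differ only in an ending like _2 or _b are one class to them, and where a whole thing is asked for, a point or a joint stands for the part that bears it (a point fixed in the world has none). Each returns a list of dicts, best first, with "score" (0 to 1); they miss things now and then, are a little off and sometimes report something else, mostly with a low value. They report only what shows in the picture. A call takes as long as a camera call.
- viewer.trace(picture, thing): "pixels" (384x512 bool, what is visible of it) and "rect" ([left, top, right, bottom] in pixels, round what is visible of it).
The state is a dict: "clock": time; "joints": joint angles; "qvel": joint speeds; "tau": joint torques, N m; "tcp_pos": TCP position; "orientation": TCP orientation; "contact_force": force on the tool from outside, world axes, zero at the start; "moment": the same for the moment, N m; "grip_width": finger opening in m; "gripper_force": force on a finger pad.
Only numpy, scipy, OpenCV 4.12 (cv2) and the standard library are available. Lean on these libraries where they do the work, as an engineer would, in place of code of your own. Each camera call takes 0.05 s, during which the arm holds its last target. There are 200 camera calls.

## Working session

There is one attempt and no reset: what is moved stays moved. The work goes in short steps, Python scripts to look and compute and a tool call to move; the robot and the scene stay as the last step left them, time stands still between calls to the robot, and variables do not carry over. Pictures are saved under pics/ and viewed, at most 10 in all, crops included, and the job is handed in when it is done.

Besides the shell and the picture viewer there is one more tool, called after "Request:" as name(argument=value, ...) on one line, values as JSON. play_rows: Moves the arm, as the interface text tells. Shifts and turns lie within -1 to 1; 1 stands for 0.2 m of shift or pi/2 rad of turn. Its arguments: {"type":"object","properties":{"commands":{"type":"array","items":{"type":"array","items":{"type":"array","items":{"type":"number","minimum":-1,"maximum":1}}}},"grip_force":{"type":"number"}},"required":["commands"]}

```bash
mkdir -p pics; cat > h.py <<'E'
import numpy as np, cv2
from scipy.spatial.transform import Rotation as R
from bench import get_obs, viewer, r
def cam(f, obs=None):
    K=192/np.tan(np.radians(f["fovy"])/2)
    if "world_to_cam" in f: M=np.linalg.inv(np.array(f["world_to_cam"]))
    else:
        T=np.eye(4); T[:3,:3]=R.from_rotvec(obs["orientation"]).as_matrix(); T[:3,3]=obs["tcp_pos"]
        M=T@np.array(f["hand_eye"])
    return K,f["cx"],f["cy"],M
def ray(c,u,v):
    K,cx,cy,M=c; d=M[:3,:3]@np.array([(u-cx)/K,-(v-cy)/K,-1.]); return M[:3,3],d
def atz(c,u,v,z):
    o,d=ray(c,u,v); return o+d*(z-o[2])/d[2]
def proj(c,P):
    K,cx,cy,M=c; p=np.linalg.inv(M)@np.append(P,1); return np.array([cx+K*p[0]/-p[2], cy-K*p[1]/-p[2]])
def tri(c1,p1,c2,p2):
    A=np.zeros((3,3));b=np.zeros(3)
    for c,p in((c1,p1),(c2,p2)):
        o,d=ray(c,*p);d/=np.linalg.norm(d);Q=np.eye(3)-np.outer(d,d);A+=Q;b+=Q@o
    return np.linalg.solve(A,b)
E
python3 - <<'E'
from h import *
o=get_obs();print({k:np.round(v,3) for k,v in o.items()})
ims=[]
for n in("scene","side","wrist"):
    f=viewer.grab_frame(n)
    print(n,{k:(np.round(v,3).tolist() if k!='pixels' else 0) for k,v in f.items()})
    for t in("jig","rod_center","thick_rod_center","stand","cover_knob","white_box","plug_a","spanner"):
        for d in viewer.trace(f,t)[:2]:
            m=d["pixels"];ys,xs=np.nonzero(m);print(n,t,round(d["score"],2),np.round(d["rect"]).tolist(),m.sum(), xs.mean().round(1),ys.mean().round(1))
    cv2.imwrite(f"pics/{n}0.png",cv2.cvtColor(cv2.resize(f["pixels"],(800,600),interpolation=cv2.INTER_CUBIC),cv2.COLOR_RGB2BGR))
E
```

```text
{'clock': np.float64(0.0), 'joints': array([ 1.079,  0.478,  0.022,  1.556, -0.011,  1.109, -0.083]), 'qvel': array([ 0.001, -0.001,  0.   , -0.002, -0.001, -0.002, -0.   ]), 'tau': array([-1.0000e-03, -5.9646e+01,  1.6080e+00, -2.8120e+01,  1.2000e-02,
        9.0000e-03,  0.0000e+00]), 'tcp_pos': array([ 0.253, -0.625,  0.23 ]), 'orientation': array([-3.082e+00, -5.990e-01,  1.000e-03]), 'contact_force': array([ 0.13 , -0.213, -0.436]), 'moment': array([-0.042,  0.04 ,  0.019]), 'gripper_force': np.float64(0.0), 'grip_width': np.float64(0.086)}
scene {'pixels': 0, 'fovy': 42.155, 'cx': 255.5, 'cy': 190.533, 'world_to_cam': [[0.855, -0.519, 0.002, -0.391], [0.446, 0.735, 0.511, -0.257], [-0.267, -0.436, 0.86, -1.479], [0.0, 0.0, 0.0, 1.0]], 'shot': 1}
scene jig 0.9 [239.0, 152.0, 269.0, 196.0] 775 252.5 173.5
scene thick_rod_center 0.5 [187.0, 130.0, 196.0, 147.0] 102 193.2 138.3
scene thick_rod_center 0.33 [238.0, 154.0, 267.0, 194.0] 745 252.3 173.2
scene stand 0.84 [185.0, 136.0, 216.0, 168.0] 448 199.2 150.8
scene cover_knob 0.66 [256.0, 258.0, 297.0, 302.0] 748 277.3 278.4
scen
[... 655 characters left out ...]
tand 0.3 [322.0, 168.0, 362.0, 203.0] 616 342.0 184.7
side cover_knob 0.69 [326.0, 168.0, 362.0, 203.0] 544 342.3 184.6
side white_box 0.74 [277.0, 197.0, 316.0, 231.0] 863 295.2 214.5
side white_box 0.67 [324.0, 168.0, 360.0, 202.0] 580 342.1 184.6
side plug_a 0.67 [322.0, 170.0, 363.0, 203.0] 598 342.5 184.9
side plug_a 0.66 [280.0, 189.0, 291.0, 200.0] 68 282.2 195.7
side spanner 0.71 [205.0, 185.0, 249.0, 228.0] 1193 225.9 207.9
side spanner 0.69 [248.0, 233.0, 272.0, 251.0] 57 261.1 239.8
wrist {'pixels': 0, 'fovy': 63.371, 'cx': 255.386, 'cy': 188.077, 'hand_eye': [[-0.002, 0.962, 0.272, 0.068], [1.0, 0.002, 0.001, 0.0], [0.001, 0.272, -0.962, -0.144], [0.0, 0.0, 0.0, 1.0]], 'shot': 3}
```

```bash
python3 - <<'E'
from h import *
a=viewer.grab_frame("scene");b=viewer.grab_frame("side")
out=[]
x=a["pixels"][110:320,160:340];y=b["pixels"][150:310,150:380]
x=cv2.resize(x,(429,500),interpolation=cv2.INTER_CUBIC);y=cv2.resize(y,(371*0+719*0+370,257),interpolation=cv2.INTER_CUBIC)
c=np.zeros((500,799,3),np.uint8);c[:,:429]=x;c[:257,429:]=y
cv2.imwrite("pics/c1.png",c[:,:,::-1])
ca,cb=cam(a),cam(b)
for n,p,q in(("stand",(199.2,150.8),(190,268.8)),("jig",(252.5,173.5),(225.7,207.7)),("cover",(277.3,278.4),(342.3,184.6)),("box",(241.1,227.5),(295.2,214.5)),("thick",(193.2,138.3),(177.8,269.2))):
    print(n,tri(ca,p,cb,q).round(3))
E
```

```text
stand [0.405 0.287 0.002]
jig [0.512 0.107 0.015]
cover [ 0.386 -0.241  0.004]
box [ 0.377 -0.045  0.013]
thick [0.403 0.318 0.04 ]
```

View pics/c1.png

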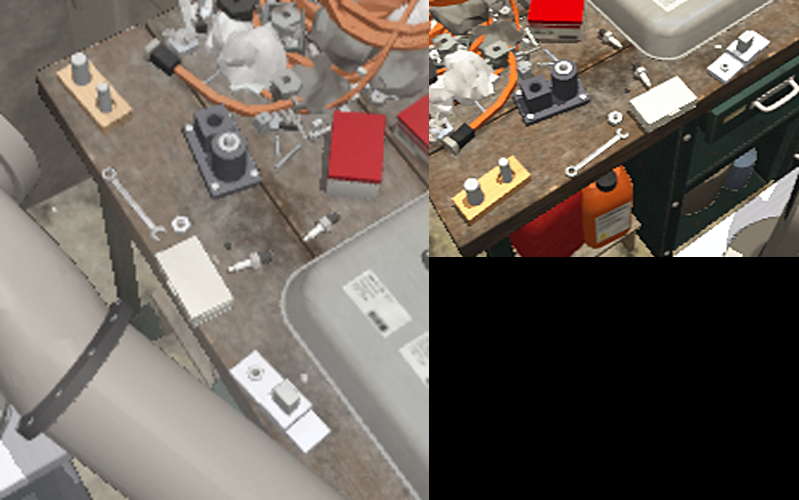

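The picture shows the stand at upper left (thick rod at 80,68, thin at 103,97), the jig centre (post at 230,143, block at 212,122) and the cover at the bottom (knob 287,395, bush 255,373 toward +y). I'll fly over the cover and jig on the way to the stand.

Request:
play_rows(commands=[[[-1,0.95,-0.95,-0.15,-0.756],[-1,0.95,-0.95,-0.15,-0.756],[-1,0.95,-0.95,-0.15,-0.756],[-1,0.95,-0.95,-0.15,-0.756],[-1,0.95,-0.95,-0.15,-0.756],[-1,0.95,-0.95,-0.15,-0.756],[-1,0.95,-0.95,-0.15,-0.756],[-1,0.95,-0.95,-0.15,-0.756],[-1,0.95,-0.95,-0.15,-0.756],[-1,0.95,-0.95,-0.15,-0.756]]])

```text
clock: 2.28
tcp_pos: [0.3581, -0.3781, 0.2617]
orientation: [2.212, 2.23, -0.0]
contact_force: [-0.1, 0.3, 0.2]
grip_width: 0.0856
gripper_force: 0.0
```

Request:
play_rows(commands=[[[-1,0.75,0.2,0,0],[-1,0.75,0.2,0,0],[-1,0.75,0.2,0,0],[-1,0.75,0.2,0,0],[-1,0.75,0.2,0,0],[-1,0.75,0.2,0,0]]])

```text
clock: 2.78
tcp_pos: [0.3983, -0.2271, 0.2617]
orientation: [2.216, 2.226, -0.0]
contact_force: [-0.7, -0.6, 1.0]
grip_width: 0.0852
gripper_force: 0.0
```

```bash
python3 - <<'E'
from h import *
import pickle
o=get_obs();f=viewer.grab_frame("wrist");pickle.dump((o,f),open("w_cover.pkl","wb"))
print(o["tcp_pos"],np.abs(o["qvel"]).max())
cv2.imwrite("pics/w1.png",f["pixels"][:,:,::-1])
E
```

```text
[ 0.39834475 -0.22705159  0.26172967] 0.05277027096713485
```

View pics/w1.png

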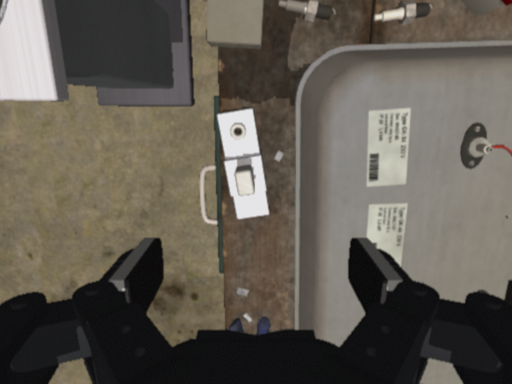

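Request:
play_rows(commands=[[[-1,1,0.3,0,0],[-1,1,0.3,0,0],[-1,1,0.3,0,0],[-1,1,0.3,0,0],[-1,1,0.3,0,0],[-1,1,0.3,0,0]]])

```text
clock: 3.33
tcp_pos: [0.4598, -0.0217, 0.2621]
orientation: [-2.212, -2.231, -0.007]
contact_force: [1.1, -0.5, 0.4]
grip_width: 0.0856
gripper_force: 0.0
```

Request:
play_rows(commands=[[[-1,0.75,0.15,0,0],[-1,0.75,0.15,0,0],[-1,0.75,0.15,0,0],[-1,0.75,0.15,0,0],[-1,0.75,0.15,0,0],[-1,0.75,0.15,0,0]]])

```text
clock: 3.83
tcp_pos: [0.4881, 0.1216, 0.261]
orientation: [-2.219, -2.223, 0.0]
contact_force: [0.3, -0.1, -0.5]
grip_width: 0.0853
gripper_force: 0.0
```

```bash
python3 - <<'E'
from h import *
import pickle
o=get_obs();f=viewer.grab_frame("wrist");pickle.dump((o,f),open("w_jig.pkl","wb"))
print(o["clock"],o["tcp_pos"],np.abs(o["qvel"]).max())
cv2.imwrite("pics/w2.png",f["pixels"][:,:,::-1])
E
```

```text
3.8333 [0.48813586 0.12155472 0.26101688] 0.04016522275467111
```

View pics/w2.png

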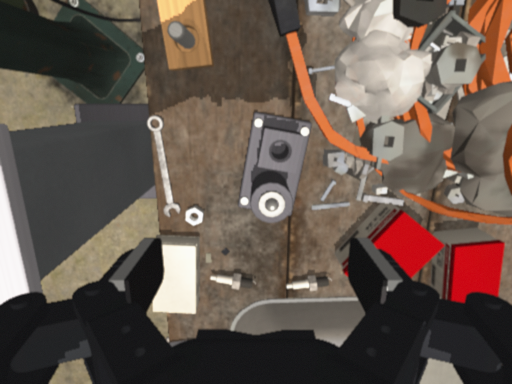

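Cover: bush (238,130), knob top (244,183). Jig: bore (280,150), pin (271,206). Thin rod top (176,30).

```bash
python3 - <<'E'
from h import *
import pickle
o,f=pickle.load(open("w_cover.pkl","rb"));c=cam(f,o)
print("bush",atz(c,238,130,.014),"knob",atz(c,244.5,181,.058))
x=cv2.resize(f["pixels"][95:230,200:290],(400,600),interpolation=cv2.INTER_CUBIC)
o,f=pickle.load(open("w_jig.pkl","rb"));c=cam(f,o)
y=cv2.resize(f["pixels"][105:225,230:320],(400,533),interpolation=cv2.INTER_CUBIC)
b=atz(c,280,150,.055);p=atz(c,271.5,206,.091)
print("bore",b,"pin",p,np.linalg.norm((b-p)[:2]),np.degrees(np.arctan2(*(b-p)[[0,1]])));print("rod",atz(c,176,30,.066))
z=np.zeros((600,800,3),np.uint8);z[:,:400]=x;z[:533,400:]=y
cv2.imwrite("pics/c3.png",z[:,:,::-1])
E
```

```text
bush [ 0.37612672 -0.19407107  0.014     ] knob [ 0.38530355 -0.24814869  0.058     ]
bore [0.51518685 0.13631682 0.055     ] pin [0.50457299 0.08187862 0.091     ] 0.055463248665632826 11.032601400724815
rod [0.40870848 0.25745378 0.066     ]
```

View pics/c3.png

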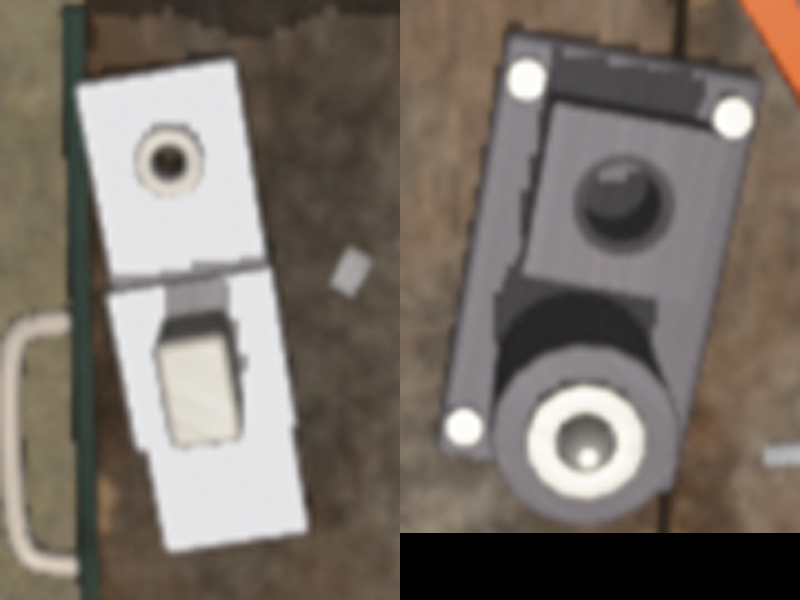

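Request:
play_rows(commands=[[[-1,0.6,-0.4,0.45,0],[-1,0.6,-0.4,0.45,0],[-1,0.6,-0.4,0.45,0],[-1,0.6,-0.4,0.45,0],[-1,0.6,-0.4,0.45,0],[-1,0.6,-0.4,0.45,0]]])

```text
clock: 4.38
tcp_pos: [0.4063, 0.2405, 0.1701]
orientation: [-2.219, -2.223, 0.005]
contact_force: [0.7, -0.4, -0.7]
grip_width: 0.0854
gripper_force: 0.0
```

```bash
python3 - <<'E'
from h import *
import pickle
o=get_obs();f=viewer.grab_frame("wrist");pickle.dump((o,f),open("w_rod.pkl","wb"))
print(o["clock"],o["tcp_pos"],np.abs(o["qvel"]).max()); c=cam(f,o)
print(proj(c,[.4087,.2575,.066]))
for t in("rod_center","thick_rod_center"):
  for d in viewer.trace(f,t)[:3]: print(t,d["score"],d["rect"])
cv2.imwrite("pics/w3.png",f["pixels"][:,:,::-1])
E
```

```text
4.3833 [0.40630386 0.24046464 0.17006764] 0.043746205481456205
[259.43877273 166.16098471]
rod_center 0.63 [248.6, 146.0, 269.2, 177.2]
thick_rod_center 0.6 [232.6, 71.1, 266.3, 105.7]
thick_rod_center 0.54 [224.0, 53.8, 289.7, 189.1]
```

View pics/w3.png

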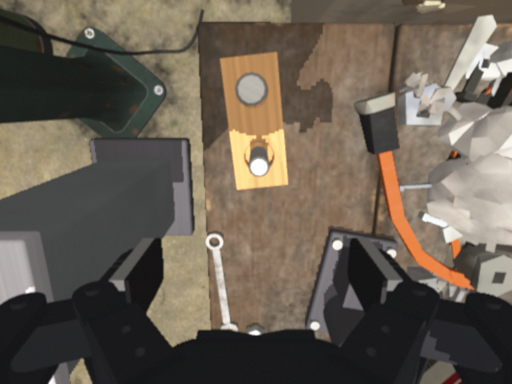

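Rod top at (260,167), agreeing with the prediction; thick rod at (251,89). Descend and grip.

Request:
play_rows(commands=[[[-1,0.083,0.015,0,0],[-1,0.083,0.015,0.2,0],[-1,0.083,0.015,0.4,0],[-1,0.083,0.015,0.6,0],[-1,0.083,0.015,0.64,0],[-1,0.083,0.015,0.64,0],[0.6,0.083,0.015,0.64,0],[1,0.083,0.015,0.64,0],[1,0.083,0.015,0.64,0],[1,0.083,0.015,0.64,0],[1,0.083,0.015,0.64,0],[1,0.083,0.015,0.64,0]]], grip_force=60)

```text
clock: 5.53
tcp_pos: [0.4109, 0.2584, 0.0443]
orientation: [2.221, 2.221, 0.002]
contact_force: [-1.4, -0.3, 10.3]
grip_width: 0.0155
gripper_force: 58.2
```

Request:
play_rows(commands=[[[-0.2,0,0,0,0],[-0.2,0,0,0,0],[-0.2,-0.005,-0.005,0.04,0],[-0.2,-0.005,-0.005,0.04,0],[-0.2,-0.005,-0.005,0.04,0],[1,-0.005,-0.005,0.04,0],[1,-0.005,-0.005,0.04,0],[1,-0.005,-0.005,0.04,0],[1,-0.005,-0.005,0.04,0],[1,-0.005,-0.005,0.04,0]]])

```text
clock: 6.37
tcp_pos: [0.4095, 0.2571, 0.0355]
orientation: [2.221, 2.222, 0.0]
contact_force: [-0.9, -0.5, 2.5]
grip_width: 0.0161
gripper_force: 58.5
```

```bash
python3 - <<'E'
from h import *
o=get_obs();f=viewer.grab_frame("wrist")
print(o["contact_force"],o["moment"])
cv2.imwrite("pics/w4.png",cv2.resize(f["pixels"][60:384,100:420],(640,648))[:600,:,::-1])
E
```

```text
[-0.87180142 -0.52910463  2.45054643] [-0.0402622   0.15001864  0.01417778]
```

View pics/w4.png

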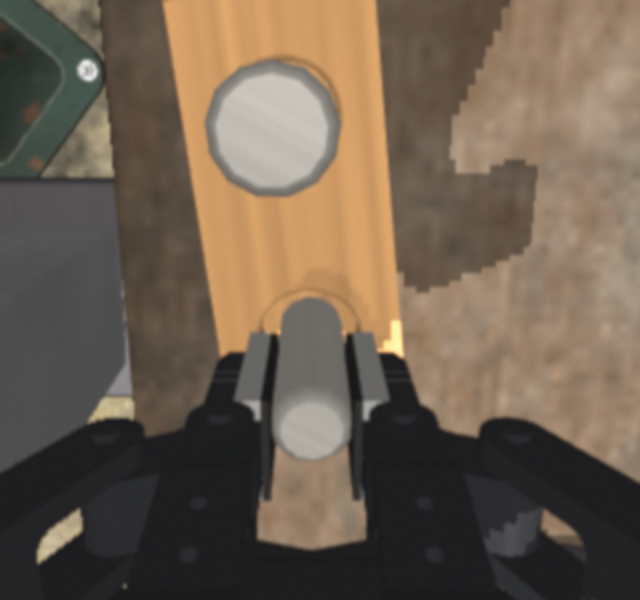

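The rod is gripped upright (top at (312,430) in the crop); the thick rod is undisturbed. Lift and carry to above the bore.

Request:
play_rows(commands=[[[1,0,0,-0.2,0],[1,0,0,-0.4,0],[1,-0.1,0.09,-0.45,0.03],[1,-0.2,0.18,-0.45,0.06],[1,-0.3,0.27,-0.45,0.09],[1,-0.4,0.36,-0.45,0.122],[1,-0.5,0.45,-0.45,0.122],[1,-0.607,0.53,-0.45,0.122],[1,-0.607,0.53,-0.45,0.122],[1,-0.607,0.53,-0.45,0.122],[1,-0.607,0.53,-0.45,0.122]]])

```text
clock: 7.33
tcp_pos: [0.515, 0.136, 0.125]
orientation: [-2.423, -1.999, 0.001]
contact_force: [-0.2, 0.4, -1.2]
grip_width: 0.0164
gripper_force: 59.0
```

```bash
python3 - <<'E'
from h import *
import pickle
o=get_obs();f=viewer.grab_frame("wrist");pickle.dump((o,f),open("w_ins.pkl","wb"))
c=cam(f,o);P=o["tcp_pos"];print(P,o["orientation"],f["cx"])
print("bore",proj(c,[.5154,.1356,.055]),"rodbottom",proj(c,P-[0,0,.0295]),"rodtop",proj(c,P+[0,0,.0305]))
a=viewer.grab_frame("scene");b=viewer.grab_frame("side")
z=np.zeros((600,800,3),np.uint8)
z[:,:480]=cv2.resize(f["pixels"][84:384,136:376],(480,600),interpolation=cv2.INTER_CUBIC)
for i,g in enumerate((a,b)):
    g_c=cam(g);u,v=proj(g_c,[.513,.12,.08]).astype(int);print(i,u,v,[proj(g_c,q).round(1) for q in([.5154,.1356,.055],P-[0,0,.0295])])
    z[i*300:i*300+300,480:]=cv2.resize(g["pixels"][v-30:v+30,u-32:u+32],(320,300),interpolation=cv2.INTER_CUBIC)
cv2.imwrite("pics/w5.png",z[:,:,::-1])
E
```

```text
[0.5149602  0.13600161 0.12503325] [-2.42262897e+00 -1.99896341e+00  6.30140318e-04] 255.38616590108836
bore [256.98265046 199.45462194] rodbottom [256.3800786  219.78019814] rodtop [256.64218096 273.67718286]
0 250 159 [array([249.1, 159.7]), array([248.9, 152.6])]
1 220 196 [array([215.7, 203.5]), array([214.2, 194.7])]
```

View pics/w5.png

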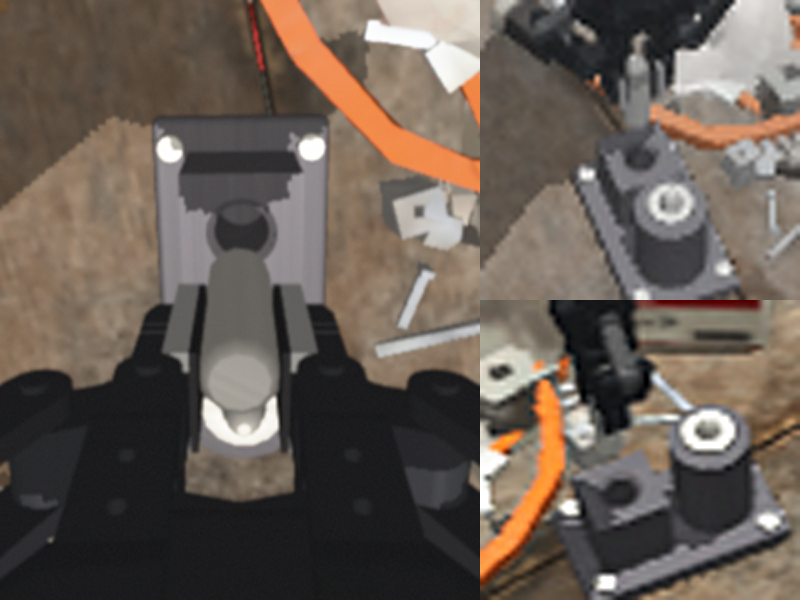

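Bore sits at wrist pixel (257,201), 1.5 px below the prediction (about 1 mm toward the post); rod bottom about (256,221) as expected. Lower gently.

Request:
play_rows(commands=[[[1,-0.005,0.001,0.05,0],[1,-0.005,0.001,0.1,0],[1,-0.005,0.001,0.15,0],[1,-0.005,0.001,0.18,0],[1,-0.005,0.001,0.2,0],[1,-0.005,0.001,0.21,0],[1,-0.005,0.001,0.22,0],[1,-0.005,0.001,0.23,0]]])

```text
clock: 8.15
tcp_pos: [0.5158, 0.1348, 0.0793]
orientation: [2.423, 1.999, 0.001]
contact_force: [0.6, -0.0, -1.5]
grip_width: 0.0165
gripper_force: 59.0
```

No contact so far, the bottom is 5 mm inside the mouth. Continue.

Request:
play_rows(commands=[[[1,0,0,0.02,0],[1,0,0,0.04,0],[1,0,0,0.055,0],[1,0,0,0.07,0],[1,0,0,0.085,0],[1,0,0,0.1,0],[1,0,0,0.1,0]]])

```text
clock: 8.73
tcp_pos: [0.5152, 0.1345, 0.0587]
orientation: [-2.423, -1.999, 0.001]
contact_force: [-0.3, 0.1, -0.9]
grip_width: 0.0162
gripper_force: 59.0
```

Request:
play_rows(commands=[[[0.4,0,0,0,0],[0,0,0,0,0],[-0.3,0,0,0,0],[-0.3,0,0,0,0],[-0.3,0,0,-0.1,0],[-0.3,0,0,-0.3,0],[-0.3,0,0,-0.5,0],[-0.3,0,0,-0.7,0],[-0.3,0,0,-0.8,0],[-0.3,0,0,-0.8,0]]])

```text
clock: 9.57
tcp_pos: [0.5184, 0.1361, 0.2249]
orientation: [2.42, 1.996, 0.013]
contact_force: [0.5, -0.7, -0.0]
grip_width: 0.0556
gripper_force: 0.0
```

```bash
python3 - <<'E'
from h import *
import pickle
o=get_obs();f=viewer.grab_frame("wrist");pickle.dump((o,f),open("w_done.pkl","wb"))
c=cam(f,o);P=o["tcp_pos"];print(o["clock"],P,o["orientation"])
e=np.array([.515,.1345])
for n,q in(("rodtop72",[*e,.072]),("pin",[e[0]-.0107,e[1]-.055,.091])): print(n,proj(c,q))
b=viewer.grab_frame("side");g=cam(b);u,v=proj(g,[.51,.11,.06]).astype(int);print(u,v,[proj(g,[*e,t]).round(1) for t in(.055,.072,.083)])
z=np.zeros((600,800,3),np.uint8)
z[:,:400]=cv2.resize(f["pixels"][145:265,215:295],(400,600),interpolation=cv2.INTER_CUBIC)
z[:400,400:]=cv2.resize(b["pixels"][v-32:v+32,u-32:u+32],(400,400),interpolation=cv2.INTER_CUBIC)
cv2.imwrite("pics/w6.png",z[:,:,::-1])
E
```

```text
9.5667 [0.51843549 0.13610037 0.22487158] [2.41994732 1.99631197 0.01347766]
rodtop72 [251.49669435 175.97620942]
pin [251.67911788 236.70842361]
224 199 [array([216.1, 203.4]), array([215.5, 199.7]), array([215.1, 197.3])]
```

View pics/w6.png

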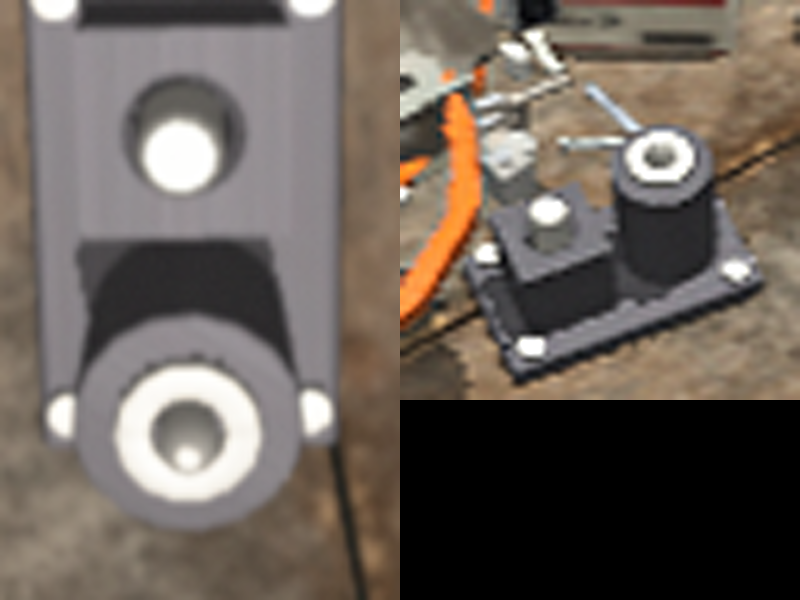

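Rod is home: its top appears at side pixel (215.8,200.4) vs 199.7 predicted for 72 mm, and wrist (251,176.4) vs 176. Now measure the collar/pin accurately with the arm settled.

```bash
cat >> h.py <<'E'
def blob(f,u,v,rad,thr):
    "bright blob near (u,v): centre of min enclosing ellipse of outer contour"
    x0,y0=int(u)-rad,int(v)-rad
    g=cv2.cvtColor(f["pixels"],cv2.COLOR_RGB2GRAY)[y0:y0+2*rad,x0:x0+2*rad]
    g=cv2.resize(g,None,fx=4,fy=4,interpolation=cv2.INTER_CUBIC)
    cs,_=cv2.findContours((g>thr).astype(np.uint8),cv2.RETR_EXTERNAL,cv2.CHAIN_APPROX_NONE)
    k=max(cs,key=cv2.contourArea);e=cv2.fitEllipse(cv2.convexHull(k))
    return (e[0][0]+.5)/4-.5+x0,(e[0][1]+.5)/4-.5+y0,e[1][0]/4,e[1][1]/4
E
python3 - <<'E'
from h import *
o=get_obs();f=viewer.grab_frame("wrist");c=cam(f,o);print(o["tcp_pos"],o["orientation"],np.abs(o["qvel"]).max())
q=blob(f,*proj(c,[.5043,.0795,.08]),22,185);p=blob(f,*proj(c,[.515,.1345,.072]),14,185)
C=atz(c,*q[:2],.08);D=atz(c,*p[:2],.072);print(q,p,C,D,np.linalg.norm((C-D)[:2]),np.degrees(np.arctan2(*(D-C)[:2])))
E
```

```text
[0.51590656 0.13462156 0.22002692] [2.42258485 1.99800766 0.00242406] 0.03934639743689948
(255.3501739501953, 230.9287338256836, 27.498071670532227, 29.48216438293457) (253.87195682525635, 174.46274089813232, 14.755074501037598, 14.817550659179688) [0.50489166 0.08027238 0.08      ] [0.51414301 0.13485633 0.072     ] 0.05536239566762675 9.619560556147274
```

Request:
play_rows(commands=[[[-0.3,-0.97,-0.13,0,0],[-0.5,-0.97,-0.13,0,0],[-0.5,-0.97,-0.13,0,0],[-0.5,-0.97,-0.13,0,0],[-0.5,-0.97,-0.13,0,0]]])

```text
clock: 10.13
tcp_pos: [0.4502, -0.0545, 0.2173]
orientation: [-2.424, -1.994, 0.006]
contact_force: [0.2, -0.9, 0.2]
grip_width: 0.0638
gripper_force: 0.0
```

Request:
play_rows(commands=[[[-0.5,-0.97,-0.13,0.2,-0.228],[-0.5,-0.97,-0.13,0.2,-0.228],[-0.5,-0.97,-0.13,0.2,-0.228],[-0.5,-0.97,-0.13,0.2,-0.228],[-0.5,-0.97,-0.13,0.2,-0.228],[-0.5,-0.97,-0.13,0.2,-0.228],[-0.5,-0.97,-0.13,0.2,-0.228],[-0.5,-0.97,-0.13,0.2,-0.228]]])

```text
clock: 10.8
tcp_pos: [0.3899, -0.2359, 0.178]
orientation: [-2.028, -2.395, -0.0]
contact_force: [0.1, 0.0, 0.9]
grip_width: 0.0638
gripper_force: 0.0
```

```bash
python3 - <<'E'
from h import *
o=get_obs();f=viewer.grab_frame("wrist");c=cam(f,o);print(o["clock"],o["tcp_pos"],o["orientation"],np.abs(o["qvel"]).max())
k=proj(c,[.3855,-.2495,.058]);b=proj(c,[.3761,-.195,.014]);print(k,b)
z=np.zeros((500,400,3),np.uint8);u,v=int((k[0]+b[0])/2),int((k[1]+b[1])/2)
w=f["pixels"][v-75:v+75,u-60:u+60];print(u,v)
cv2.imwrite("pics/w7.png",cv2.resize(w,(480,600),interpolation=cv2.INTER_CUBIC)[:,:,::-1])
E
```

```text
10.8 [ 0.3898517  -0.2358977   0.17795735] [-2.02813639e+00 -2.39519442e+00 -1.06904721e-04] 0.03569675030786368
[249.04352515 196.00675102] [249.31584081 128.63272493]
249 162
```

View pics/w7.png

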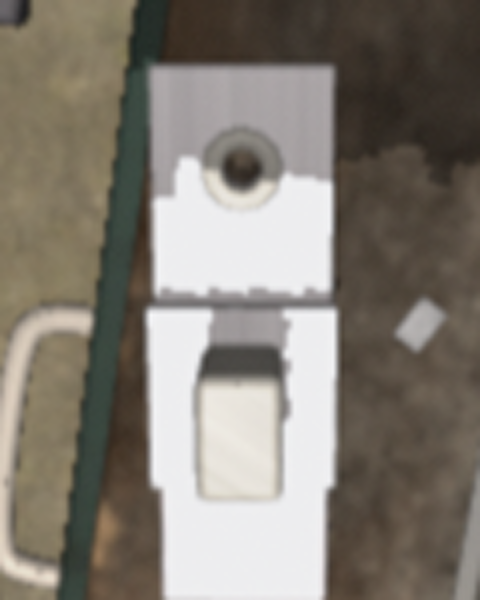

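Knob top at (248.8,196.5), bush at (249.5,129), both as predicted and squared with the tool. Descend on the knob.

Request:
play_rows(commands=[[[-0.4,-0.065,-0.034,0,0],[-0.4,-0.065,-0.034,0.15,0],[-0.4,-0.065,-0.034,0.3,0],[-0.4,-0.065,-0.034,0.4,0],[-0.4,-0.065,-0.034,0.5,0],[-0.4,-0.065,-0.034,0.6,0],[-0.4,-0.065,-0.034,0.68,0],[-0.4,-0.065,-0.034,0.68,0]]])

```text
clock: 11.52
tcp_pos: [0.3854, -0.2474, 0.0409]
orientation: [-2.021, -2.399, -0.0]
contact_force: [-1.2, 0.3, -0.2]
grip_width: 0.0595
gripper_force: 0.0
```

Request:
play_rows(commands=[[[-0.4,-0.006,0,0.03,0],[-0.4,-0.006,0,0.065,0],[-0.4,-0.006,0,0.065,0],[0.5,-0.006,0,0.065,0],[1,-0.006,0,0.065,0],[1,-0.006,0,0.065,0],[1,-0.006,0,0.065,0],[1,-0.006,0,0.065,0],[1,-0.006,0,0.065,0],[1,-0.006,0,0.065,0]]], grip_force=100)

```text
clock: 12.35
tcp_pos: [0.3867, -0.2518, 0.031]
orientation: [2.028, 2.398, -0.0]
contact_force: [-1.4, -0.4, 5.8]
grip_width: 0.0185
gripper_force: 97.9
```

Request:
play_rows(commands=[[[1,0,0,-0.1,0],[1,0,0,-0.3,0],[1,0,0,-0.5,0],[1,0,0,-0.65,0],[1,0,0,-0.65,0],[1,0.15,0.08,-0.65,0],[1,0.3,0.17,-0.65,0],[1,0.45,0.25,-0.65,0],[1,0.6,0.34,-0.65,0],[1,0.76,0.427,-0.65,0],[1,0.76,0.427,-0.65,0]]])

```text
clock: 13.27
tcp_pos: [0.4475, -0.0799, 0.1604]
orientation: [-2.017, -2.408, -0.007]
contact_force: [-0.0, 0.3, -2.1]
grip_width: 0.0181
gripper_force: 98.5
```

Request:
play_rows(commands=[[[1,0.15,0.08,0,0.05],[1,0.3,0.17,0,0.1],[1,0.45,0.25,0,0.15],[1,0.6,0.34,0,0.19],[1,0.76,0.427,0,0.221],[1,0.76,0.427,0,0.221],[1,0.76,0.427,0,0.221],[1,0.76,0.427,0,0.221]]])

```text
clock: 13.93
tcp_pos: [0.5035, 0.076, 0.1594]
orientation: [-2.411, -2.013, 0.003]
contact_force: [0.0, 0.0, -2.9]
grip_width: 0.0184
gripper_force: 98.4
```

```bash
python3 - <<'E'
from h import *
import pickle
o=get_obs();f=viewer.grab_frame("wrist");c=cam(f,o);P=o["tcp_pos"];print(o["clock"],P,o["orientation"],o["contact_force"],o["moment"],np.abs(o["qvel"]).max())
Rm=R.from_rotvec(o["orientation"]).as_matrix();tx=Rm[:,0];print("yaw",np.degrees(np.arctan2(tx[1],tx[0])))
kt=P+tx*.0021+[0,0,.027];bt=P+tx*.0581+[0,0,-.017]
print("knobtop",proj(c,kt),"bushtop",proj(c,bt))
a=viewer.grab_frame("scene");b=viewer.grab_frame("side")
pickle.dump((o,f,a,b),open("hov.pkl","wb"))
z=np.zeros((600,800,3),np.uint8)
z[:,:480]=cv2.resize(f["pixels"][84:384,136:376],(480,600),interpolation=cv2.INTER_CUBIC)
for i,g in enumerate((a,b)):
    gc=cam(g);u,v=proj(gc,[.513,.1,.13]).astype(int);print(i,u,v,[proj(gc,q).round(1) for q in([.505,.0798,.091],P+tx*.0021-[0,0,.031],bt)])
    z[i*300:i*300+300,480:]=cv2.resize(g["pixels"][v-36:v+36,u-38:u+38],(320,300),interpolation=cv2.INTER_CUBIC)
cv2.imwrite("pics/w8.png",z[:,:,::-1])
E
```

```text
13.9333 [0.50348117 0.0760381  0.15938142] [-2.41084473 -2.01340591  0.00312577] [ 0.00703499  0.03577697 -2.8879765 ] [-0.01636676  0.04114151  0.02018076] 0.026018961281426237
yaw 79.73363658892139
knobtop [256.56930489 264.86245361] bushtop [256.34632029 121.8705852 ]
0 254 154 [array([255.3, 167.3]), array([255.3, 161.1]), array([248.9, 144.7])]
1 224 181 [array([233.4, 188.9]), array([233.4, 180.2]), array([213.6, 183.5])]
```

View pics/w8.png

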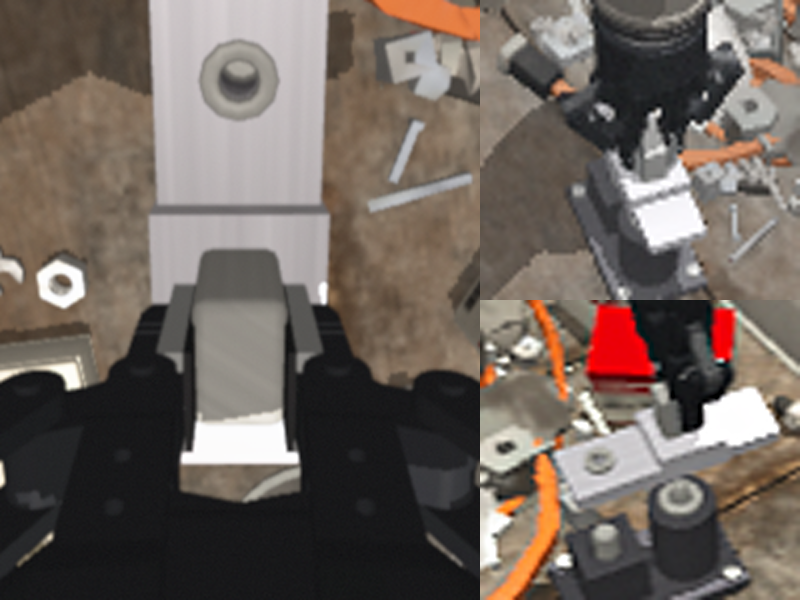

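Bush at wrist (255.5,123.5), within a millimetre of prediction, and side view offsets of cover and collar agree. Shift 2 mm and lower onto the pin, checking force.

Request:
play_rows(commands=[[[1,0.0085,0.004,0,0],[1,0.0085,0.004,0.05,0],[1,0.0085,0.004,0.1,0],[1,0.0085,0.004,0.14,0],[1,0.0085,0.004,0.17,0],[1,0.0085,0.004,0.19,0],[1,0.0085,0.004,0.2,0],[1,0.0085,0.004,0.21,0]]])

```text
clock: 14.75
tcp_pos: [0.5054, 0.0783, 0.1179]
orientation: [-2.412, -2.013, 0.0]
contact_force: [-0.1, 0.8, -2.8]
grip_width: 0.0181
gripper_force: 98.5
```

Request:
play_rows(commands=[[[1,0,0,0.01,0],[1,0,0,0.02,0],[1,0,0,0.025,0],[1,0,0,0.03,0],[1,0,0,0.03,0]]])

```text
clock: 15.17
tcp_pos: [0.5054, 0.0782, 0.1123]
orientation: [2.412, 2.013, -0.0]
contact_force: [-0.7, 0.3, -2.6]
grip_width: 0.0184
gripper_force: 98.5
```

Request:
play_rows(commands=[[[1,0,0,0.01,0],[1,0,0,0.02,0],[1,0,0,0.025,0],[1,0,0,0.03,0],[1,0,0,0.03,0],[1,0,0,0.03,0]]])

```text
clock: 15.67
tcp_pos: [0.5058, 0.0783, 0.1068]
orientation: [2.412, 2.012, 0.001]
contact_force: [-1.6, -1.3, 5.0]
grip_width: 0.0184
gripper_force: 99.6
```

Request:
play_rows(commands=[[[1,0,0,0.005,0],[1,0,0,0.01,0],[1,0,0,0.015,0],[1,0,0,0.015,0],[1,0,0,0.015,0]]])

```text
clock: 16.08
tcp_pos: [0.5058, 0.0783, 0.1059]
orientation: [2.411, 2.011, -0.0]
contact_force: [-10.8, -2.9, 30.1]
grip_width: 0.0177
gripper_force: 103.2
```

Request:
play_rows(commands=[[[1,0,-0.003,-0.002,0],[1,0,-0.004,-0.003,0],[1,0,-0.004,-0.003,0],[1,0,-0.004,-0.003,0]]])

```text
clock: 16.42
tcp_pos: [0.5057, 0.0783, 0.106]
orientation: [2.411, 2.011, 0.002]
contact_force: [-5.5, -2.5, 19.5]
grip_width: 0.0182
gripper_force: 101.7
```

```bash
python3 - <<'E'
from h import *
o=get_obs();f=viewer.grab_frame("wrist");c=cam(f,o);P=o["tcp_pos"];print(o["clock"],P,o["contact_force"],o["moment"])
tx=R.from_rotvec(o["orientation"]).as_matrix()[:,0]
# through the bush: rod should be under it; where is bush expected vs seen
b=P+tx*.0581;b[2]=.089;print("bush",b,"rod",[.515,.1347],proj(c,b))
g=viewer.grab_frame("side");gc=cam(g)
for d in viewer.trace(g,"cover_bush")[:2]: print(d["score"],d["rect"])
print([proj(gc,[*b[:2],z]).round(1) for z in(.089,.094)])
E
```

```text
16.4167 [0.50573267 0.07830352 0.10596647] [-5.47207018 -2.45395611 19.54638125] [-0.50700865  1.23232357 -0.03332567]
bush [0.51616159 0.13545985 0.089     ] rod [0.515, 0.1347] [256.18819673 121.90089946]
0.61 [203.5, 178.5, 256.1, 212.3]
[array([214.4, 195.8]), array([214.2, 194.7])]
```

Request:
play_rows(commands=[[[1,-0.002,-0.003,0,0],[1,-0.002,-0.004,0,0],[1,-0.002,-0.004,0,0],[1,-0.002,-0.004,0,0],[1,-0.002,-0.004,0,0]]])

```text
clock: 16.98
tcp_pos: [0.5057, 0.0783, 0.106]
orientation: [2.41, 2.011, 0.005]
contact_force: [-3.5, -2.4, 17.0]
grip_width: 0.0181
gripper_force: 101.3
```

Lateral load eased, height unchanged. Verify seating via the spring curve: back off in small steps and compare force with height.

Request:
play_rows(commands=[[[1,0,0,-0.006,0],[1,0,0,-0.012,0],[1,0,0,-0.012,0],[1,0,0,-0.012,0],[1,0,0,-0.012,0]]])

```text
clock: 17.4
tcp_pos: [0.5056, 0.0783, 0.1074]
orientation: [2.411, 2.011, 0.005]
contact_force: [1.3, -0.2, 5.5]
grip_width: 0.0183
gripper_force: 99.7
```

Request:
play_rows(commands=[[[1,0,0,-0.005,0],[1,0,0,-0.01,0],[1,0,0,-0.01,0],[1,0,0,-0.01,0],[1,0,0,-0.01,0]]])

```text
clock: 17.82
tcp_pos: [0.5046, 0.0783, 0.1087]
orientation: [2.412, 2.012, 0.003]
contact_force: [3.7, -0.2, 3.9]
grip_width: 0.0185
gripper_force: 99.5
```

Request:
play_rows(commands=[[[1,0,0,-0.005,0],[1,0,0,-0.01,0],[1,0,0,-0.01,0],[1,0,0,-0.01,0],[1,0,0,-0.01,0]]])

```text
clock: 18.23
tcp_pos: [0.5044, 0.0783, 0.1106]
orientation: [2.412, 2.012, 0.002]
contact_force: [4.6, 0.9, 2.4]
grip_width: 0.0187
gripper_force: 99.4
```

Request:
play_rows(commands=[[[1,0,0,-0.005,0],[1,0,0,-0.01,0],[1,0,0,-0.01,0],[1,0,0,-0.01,0],[1,0,0,-0.01,0]]])

```text
clock: 18.65
tcp_pos: [0.5042, 0.0785, 0.1119]
orientation: [-2.412, -2.013, -0.002]
contact_force: [5.6, 1.1, -2.9]
grip_width: 0.0182
gripper_force: 98.4
```

The collar lets go at TCP 0.111 m and the stiff stop is at 0.106 m: exactly 5 mm of travel, so the cover had been seated. Press back down with the lateral offset recentred.

Request:
play_rows(commands=[[[1,0,0.003,0.01,0],[1,0,0.003,0.02,0],[1,0,0.003,0.03,0],[1,0,0.003,0.037,0],[1,0,0.003,0.041,0],[1,0,0.003,0.044,0],[1,0,0.003,0.044,0],[1,0,0.003,0.044,0],[1,0,0.003,0.044,0],[1,0,0.003,0.044,0],[1,0,0.003,0.044,0]]])

```text
clock: 19.57
tcp_pos: [0.5044, 0.0786, 0.106]
orientation: [2.411, 2.012, -0.0]
contact_force: [-5.9, -1.1, 30.9]
grip_width: 0.0185
gripper_force: 103.5
```

Request:
play_rows(commands=[[[1,0,0,-0.002,0],[1,0,0,-0.002,0],[1,0,0,-0.002,0],[1,0,0,-0.002,0],[1,0,0,-0.002,0]]])

```text
clock: 19.98
tcp_pos: [0.5044, 0.0786, 0.1059]
orientation: [2.411, 2.012, -0.0]
contact_force: [-3.8, -1.0, 26.5]
grip_width: 0.0184
gripper_force: 102.6
```

```bash
python3 -c "
from bench import r
print(r.hand_in())"
```

```text
the job is handed in; nothing more can be done
None
```

The thin rod is fully down in the bore and the cover is on the pin with its bush over the rod. I handed in at about 20 s with the arm still pressing the cover fully home (about 26 N at the wrist).

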